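# Put a dough-gauge board away in the first rack slot that takes it

### The arm

A 6-joint arm with a two-finger parallel gripper is mounted at the origin on the work surface; the furniture and walls round the work are solid. World frame = base frame: x ahead of the robot, y to its left, z up, the work surface at z = 0. Lengths are in m, angles in rad, forces in N, time in s.
With the tool pointing down it reaches from about 0.325 to 0.775 m from the base axis. Payload 5.5 kg.
Tool frame: the origin (TCP) lies on the centre line of the jaws, within the pads' length; the fingertips stand 14 mm ahead of it and the grasp point (between the pads) lies 5 mm behind it (tip_extent is the distance from the TCP to the fingertips, in m); x points along the fingers, z is the direction in which the jaws open and shut, and the axes are right-handed (so a half turn about x gives the same grasp; the last joint's range is limited). The gripper opens to 85 mm and grips with 20 to 120 N. Pads are 22 mm wide; open, the fingers measure 114 mm over their backs; the gripper's body (76 mm by 85 mm) begins 54 mm behind the grasp point. The pads swing forward as they close: fully open they stand 13 mm farther back than shut.
Start: joints at [-1.238, 0.091, 1.231, -0, 1.82, -0.057], TCP at [0.228, -0.555, 0.245] pointing down, gripper open.
Joint ranges: [-2.87, 2.87], [-0.86, 2.18], [0.17, 2.46], [-1.51, 4.65], [0.06, 2.69], [-2.65, 2.65]. Speed limits (rad/s): [2.57, 2.57, 3.01, 3.14, 3.14, 3.14].

### API

Orientations are given as a unit quaternion [w, x, y, z].
In Python, from workcell import get_state, grab_frame, close_job, look_for, silhouettes, place_of, tip_extent gives the robot as it stands.
- The arm moves only by the tool carry_out, never from a script. Its argument "increments" is a list of rows, each a list of 2 entries, a list of its own where there are three numbers: the shift along the world's x, y, z in cm, then the turn, a rotation vector about the world's x, y, z in degrees. In form: [[[tx, ty, tz], [rx, ry, rz]], ...]. A call has 1 to 12 rows; each row shifts and turns the pose as measured when the row begins; what a row does not reach is not made up. A row lasts 1/8 s, in which the tool goes at most 62.5 mm and 10.7 degrees, less where a joint would pass 70% of its speed; a pose out of reach is approached as far as the arm can. A call with a gripper value outside its range is refused whole. "claw" is the opening, from -1 (shut) to 1 (fully open), set as the call begins (left out, the last holds). The fingers move at their own pace and stop on an object; "squeeze" is the grip in N (left out, the last holds). Time passes only in rows, so rows that do not move let the fingers close. It gives the time, the measured TCP pose, the force and the opening at its end, in the units of the state.
- get_state(): the state, without advancing time (a new reading comes with each control period).
- grab_frame(name): name is "side" or "top" or "wrist"; returns a dict with "img" (420x560x3 uint8, red, green, blue), "fov_y" (degrees; the focal length in pixels is half the picture's height over the tangent of half this angle, whatever the lens; pixels are square), "cx", "cy" (the principal point, pixels), "xyz" and "orientation" of the camera in the world; the wrist camera has in their place "hand_eye" (4x4, takes a point from camera to tool coordinates, whose origin is the TCP and whose axes are the tool frame's). Camera axes: x right, y down, z forward; pixel columns grow to the right and rows downward; lengths in m; the calibration is good to about 2 mm. A picture is of the moment at which its call begins: read the wrist's pose just before it. There is no depth.
- close_job(): hands the job in, once; it reports no verdict.
Trained networks look in a picture, given as the dict that the camera call returned (one of the last four; its "shot" number tells which), for a name from the list of things; names that differ only in an ending like _2 or _b are one class to them, and where a whole thing is asked for, a point or a joint stands for the part that bears it (a point fixed in the world has none). Each returns a list of dicts, best first, with "p" (0 to 1); they miss things now and then, are a little off and sometimes report something else, mostly with a low value. They report only what shows in the picture. A call takes as long as a camera call.
- look_for(query, picture): "at" ([column, row] in pixels, amid what is visible of it).
- silhouettes(query, picture): "pixels" (420x560 bool, what is visible of it) and "at" ([column, row] in pixels, amid what is visible of it).
- place_of(query, picture): "at" ([column, row] in pixels: a listed point, or the origin of a listed thing).
The state is a dict: "clock": time; "joints": joint angles; "dq": joint speeds; "tau": joint torques, N m; "tcp_pos": TCP position; "eef_rot": TCP orientation; "contact_force": force on the tool from outside, world axes, zero at the start; "wrist_torque": the same for the moment, N m; "opening": finger opening in m.
Only numpy, scipy, OpenCV 4.12 (cv2) and the standard library are available. Lean on these libraries where they do the work, as an engineer would, in place of code of your own. Each camera call takes 0.05 s, during which the arm holds its last target.

### The job

Take the wooden gauge board that leans in the drying stand's pocket with the orange tag, and put it away upright in the graded rack, fully down in the narrowest slot that will take it; its thickness is not marked, so feel for it slot by slot. Leave the other two boards in the stand and do not knock the sprinkle jar or the timer about.

Things in the scene. Friction and masses are not known exactly. Their poses are not given: they have to be found in the camera images.
- rack: graded rack fixed to the table, light wood, 181 mm long (x) by 116 mm (y), 70 mm high; origin: middle of the underside, z up. Four slots across it along y, 38 mm apart in x, narrowest at the -x end (nearer the robot); each 80 mm long, ends closed. Upright walls reach 40 mm down to the seat line, below it the floor is a V sloping 55 deg: a board's lower end rests 0.7 x its clearance below the seat line
- stand: drying stand fixed to the table, base 174 x 130 mm, z up; origin: on the underside below the middle pocket. Pockets at x = -52, 0, +52 mm. In each a board stands on its short end, its upper end leaning 30 deg to -x (to the robot) on a 40 mm wide rest that reaches 60 mm up the board; an 18 mm lip on the other side, side rails 37 mm high. Draw a board out along its own length. Board's lower edge: at the pocket's x, z = 22 mm
- tag_a: orange upright tag, 14 x 10 x 36 mm, fixed on the stand's base beside one pocket, at the pocket's x and 54 mm to the stand's +y side (the other two pockets have grey tags); origin at the middle of its underside, 10 mm above the table
- tag_b: grey tag beside another pocket, otherwise like the orange one
- tag_c: grey tag beside another pocket, otherwise like the orange one
- board_a_mid (a point): one of three look-alike wooden boards, 62 mm wide (y), 110 mm long (z, to its upper end), small dark dot near the upper end of one face; one is 10, one 15, one 20 mm thick (x): which name is which is not told, and they are dealt to the pockets anew each time. Point: the board's centre. In the stand its z leans 30 deg from vertical to the stand's -x
- board_b_mid (a point): one of three look-alike wooden boards, 62 mm wide (y), 110 mm long (z, to its upper end), small dark dot near the upper end of one face; one is 10, one 15, one 20 mm thick (x): which name is which is not told, and they are dealt to the pockets anew each time. Point: the board's centre. In the stand its z leans 30 deg from vertical to the stand's -x
- board_c_mid (a point): one of three look-alike wooden boards, 62 mm wide (y), 110 mm long (z, to its upper end), small dark dot near the upper end of one face; one is 10, one 15, one 20 mm thick (x): which name is which is not told, and they are dealt to the pockets anew each time. Point: the board's centre. In the stand its z leans 30 deg from vertical to the stand's -x
- slot1 (a point): slot 1 of the rack counted from the narrow end, 12 mm wide; the point is its middle at the seat line, 40 mm below its mouth; x across the slot, y along it, z up
- slot2 (a point): slot 2 of the rack counted from the narrow end, 17 mm wide; the point is its middle at the seat line, 40 mm below its mouth; x across the slot, y along it, z up
- slot3 (a point): slot 3 of the rack counted from the narrow end, 22 mm wide; the point is its middle at the seat line, 40 mm below its mouth; x across the slot, y along it, z up
- slot4 (a point): slot 4 of the rack counted from the narrow end, 27 mm wide; the point is its middle at the seat line, 40 mm below its mouth; x across the slot, y along it, z up
- sprinkles: jar of red sprinkles with a white lid, 44 mm across, 70 mm tall, loose bystander; origin at its underside
- timer: round red and white kitchen timer, 62 mm across, 58 mm tall, loose bystander; origin at its underside

How it is judged:
At the end, for the whole second after the job is handed in: The board from the orange-tagged pocket stands released and still in a rack slot: centre within 5 mm of its middle across, 15 mm along, under 0.1 rad off upright, lower end at most 3.2 mm below the seat line (deeper: slot too wide) or 3 mm above. The other two boards within 15 mm of their starts (((((x of board_a_mid in the frame of slot1 between -0.005 and 0.005 m and y of board_a_mid in the frame of slot1 between -0.015 and 0.015 m and z of board_a_mid in the frame of slot1 between 0.0518 and 0.058 m) or (x of board_a_mid in the frame of slot2 between -0.005 and 0.005 m and y of board_a_mid in the frame of slot2 between -0.015 and 0.015 m and z of board_a_mid in the frame of slot2 between 0.0518 and 0.058 m) or (x of board_a_mid in the frame of slot3 between -0.005 and 0.005 m and y of board_a_mid in the frame of slot3 between -0.015 and 0.015 m and z of board_a_mid in the frame of slot3 between 0.0518 and 0.058 m) or (x of board_a_mid in the frame of slot4 between -0.005 and 0.005 m and y of board_a_mid in the frame of slot4 between -0.015 and 0.015 m and z of board_a_mid in the frame of slot4 between 0.0518 and 0.058 m)) and angle between board_a_mid's own z axis and vertical below 0.1 rad and distance of each of board_b_mid, board_c_mid from where it was at the start of the episode below 0.015 m and not (x of board_b_mid in the frame of tag_a between -0.045 and 0.005 m) and not (x of board_c_mid in the frame of tag_a between -0.045 and 0.005 m)) or (((x of board_b_mid in the frame of slot1 between -0.005 and 0.005 m and y of board_b_mid in the frame of slot1 between -0.015 and 0.015 m and z of board_b_mid in the frame of slot1 between 0.0518 and 0.058 m) or (x of board_b_mid in the frame of slot2 between -0.005 and 0.005 m and y of board_b_mid in the frame of slot2 between -0.015 and 0.015 m and z of board_b_mid in the frame of slot2 between 0.0518 and 0.058 m) or (x of board_b_mid in the frame of slot3 between -0.005 and 0.005 m and y of board_b_mid in the frame of slot3 between -0.015 and 0.015 m and z of board_b_mid in the frame of slot3 between 0.0518 and 0.058 m) or (x of board_b_mid in the frame of slot4 between -0.005 and 0.005 m and y of board_b_mid in the frame of slot4 between -0.015 and 0.015 m and z of board_b_mid in the frame of slot4 between 0.0518 and 0.058 m)) and angle between board_b_mid's own z axis and vertical below 0.1 rad and distance of each of board_a_mid, board_c_mid from where it was at the start of the episode below 0.015 m and not (x of board_a_mid in the frame of tag_a between -0.045 and 0.005 m) and not (x of board_c_mid in the frame of tag_a between -0.045 and 0.005 m)) or (((x of board_c_mid in the frame of slot1 between -0.005 and 0.005 m and y of board_c_mid in the frame of slot1 between -0.015 and 0.015 m and z of board_c_mid in the frame of slot1 between 0.0518 and 0.058 m) or (x of board_c_mid in the frame of slot2 between -0.005 and 0.005 m and y of board_c_mid in the frame of slot2 between -0.015 and 0.015 m and z of board_c_mid in the frame of slot2 between 0.0518 and 0.058 m) or (x of board_c_mid in the frame of slot3 between -0.005 and 0.005 m and y of board_c_mid in the frame of slot3 between -0.015 and 0.015 m and z of board_c_mid in the frame of slot3 between 0.0518 and 0.058 m) or (x of board_c_mid in the frame of slot4 between -0.005 and 0.005 m and y of board_c_mid in the frame of slot4 between -0.015 and 0.015 m and z of board_c_mid in the frame of slot4 between 0.0518 and 0.058 m)) and angle between board_c_mid's own z axis and vertical below 0.1 rad and distance of each of board_a_mid, board_b_mid from where it was at the start of the episode below 0.015 m and not (x of board_a_mid in the frame of tag_a between -0.045 and 0.005 m) and not (x of board_b_mid in the frame of tag_a between -0.045 and 0.005 m)))); the robot touches nothing.
It fails at once if the sprinkles is knocked away (more than 30 mm) (distance of sprinkles from where it was at the start of the episode above 0.03 m).
It fails at once if the timer is knocked away (more than 30 mm) (distance of timer from where it was at the start of the episode above 0.03 m).
It also fails if it takes over 54 s, if anything falls off the work surface, if the arm or the gripper's body presses on something with over 40 N, if the wrist force passes 120 N, or if a joint passes its speed limit or range.

## Working session

There is one attempt and no reset: what is moved stays moved. The work goes in short steps, Python scripts to look and compute and a tool call to move; the robot and the scene stay as the last step left them, time stands still between calls to the robot, and variables do not carry over. Pictures are saved under pics/ and viewed, and the job is handed in when it is done.

Besides the shell and the picture viewer there is one more tool, called after "Request:" in YAML: its name, and indented under it one key for each argument. carry_out: Moves the arm, as the interface text tells. Its arguments: {"type":"object","properties":{"increments":{"type":"array","items":{"type":"array"}},"claw":{"type":"number"},"squeeze":{"type":"number"}},"required":["increments"]}

```bash
mkdir -p pics; ls
python3 - <<'E'
from workcell import *
import cv2
print(get_state()); 
for n in ["side","top"]:
    f=grab_frame(n); cv2.imwrite(f"pics/{n}0.png",f["img"][:,:,::-1]); print({k:v for k,v in f.items() if k!="img"})
    for q in ["rack","stand","tag_a","tag_b","slot1","slot2","slot3","slot4","board_a_mid","sprinkles","timer"]:
        print(n,q,[(r["at"],round(r["p"],2)) for r in place_of(q,f)][:4])
E
```

```text
pics
{'clock': 0.0, 'joints': array([-1.23772937e+00,  9.18608368e-02,  1.23192683e+00,  9.97308015e-07,
        1.81977310e+00, -5.66955437e-02]), 'dq': array([-0.00045675, -0.00028835,  0.00015324, -0.00058867, -0.00115486,
       -0.00083193]), 'tau': array([-5.84594527e-04, -4.58732665e+01, -4.18020523e+01, -1.37825596e-04,
        1.16652728e-02,  2.24066406e-05]), 'tcp_pos': array([ 0.2278978 , -0.55475471,  0.24412653]), 'eef_rot': array([ 0.58680521,  0.39412989,  0.58791502, -0.39329022]), 'contact_force': array([-0.21242141,  0.1387224 ,  0.82816775]), 'wrist_torque': array([-0.05001709,  0.00765575, -0.00122713]), 'opening': 0.0855290164944167}
{'fov_y': 48.62747401523734, 'cx': 279.5139763018989, 'cy': 214.74577469695234, 'xyz': array([0.23902232, 0.63939295, 0.52908277]), 'orientation': array([ 0.11191262, -0.19072087,  0.84948731, -0.4790328 ]), 'shot': 1}
side rack [([334.8, 191.7], 0.71), ([270.0, 264.1], 0.34)]
side stand [([261.2, 244.2], 0.7)]
side tag_a [([223.9, 246.8], 0.71), ([271.7, 263.1], 0.63)]
side tag_b [([223.9, 246.8], 0.71), ([271.7, 263.1], 0.63)]
sid
[... 766 characters left out ...]
top rack [([322.0, 155.4], 0.7), ([395.4, 211.6], 0.63)]
top stand [([394.9, 203.7], 0.35)]
top tag_a [([248.5, 151.1], 0.55), ([242.7, 176.5], 0.49), ([246.2, 202.7], 0.37)]
top tag_b [([248.5, 151.1], 0.55), ([242.7, 176.5], 0.49), ([246.2, 202.7], 0.37)]
top slot1 [([394.5, 184.6], 0.8), ([398.1, 220.9], 0.75), ([396.9, 203.2], 0.73)]
top slot2 [([394.5, 184.6], 0.8), ([398.1, 220.9], 0.75), ([396.9, 203.2], 0.73)]
top slot3 [([394.5, 184.6], 0.8), ([398.1, 220.9], 0.75), ([396.9, 203.2], 0.73)]
top slot4 [([394.5, 184.6], 0.8), ([398.1, 220.9], 0.75), ([396.9, 203.2], 0.73)]
top board_a_mid [([270.7, 160.2], 0.67)]
top sprinkles [([323.1, 153.4], 0.56)]
top timer [([186.7, 256.5], 0.62)]
```

View pics/side0.png

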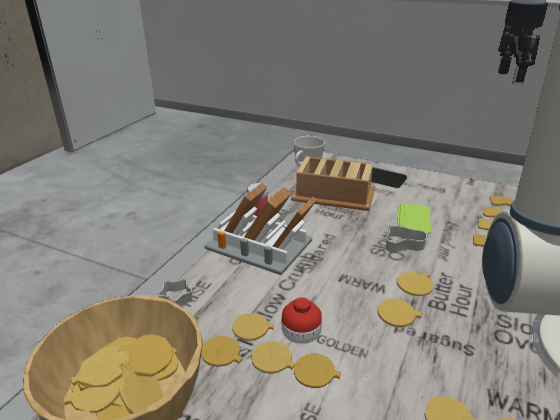

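View pics/top0.png

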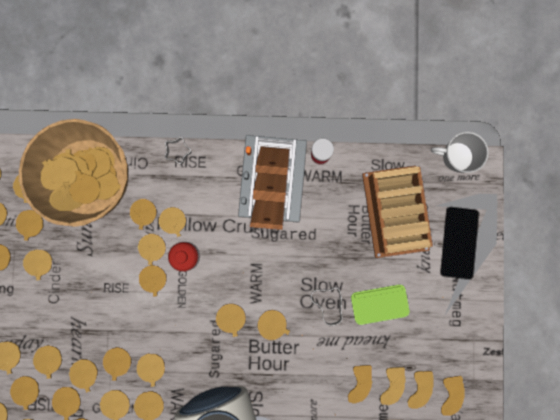

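```bash
cat > h.py <<'E'
import numpy as np, cv2
from scipy.spatial.transform import Rotation as R
def q2R(q): return R.from_quat([q[1],q[2],q[3],q[0]]).as_matrix()
def cam(f,st=None):
    fl=210/np.tan(np.radians(f["fov_y"]/2))
    K=np.array([[fl,0,f["cx"]],[0,fl,f["cy"]],[0,0,1]])
    if "xyz" in f: return K,q2R(f["orientation"]),np.array(f["xyz"])
    H=np.array(f["hand_eye"]); Rt=q2R(st["eef_rot"])
    return K,Rt@H[:3,:3],Rt@H[:3,3]+st["tcp_pos"]
def proj(c,P):
    K,Rc,t=c; p=(np.atleast_2d(P)-t)@Rc@K.T; return p[:,:2]/p[:,2:]
def onz(c,uv,z):
    K,Rc,t=c; d=Rc@np.linalg.inv(K)@np.array([uv[0],uv[1],1]); return t+d*(z-t[2])/d[2]
def crop(img,x,y,w,h,s,name):
    cv2.imwrite(name,cv2.resize(img[y:y+h,x:x+w,::-1],None,fx=s,fy=s,interpolation=cv2.INTER_CUBIC))
E
python3 - <<'E'
from workcell import *
from h import *
f=grab_frame("top"); c=cam(f)
crop(f["img"],230,125,80,110,5,"pics/t_stand.png")
crop(f["img"],355,155,85,110,5,"pics/t_rack.png")
for n,uv,z in [("orange tag top",(248.5,151),.046),("grey",(242.7,176.5),.046),("grey2",(244,202),.046),("slot",(394.5,184.6),.03),("s",(396.9,203.2),.03),("s",(398.1,220.9),.03),("jar",(322,150),.07),("timer",(183,256),.05)]:
    print(n,onz(c,uv,z).round(3))
E
```

```text
orange tag top [0.658 0.02  0.046]
grey [0.605 0.03  0.046]
grey2 [0.553 0.026 0.046]
slot [ 0.598 -0.282  0.03 ]
s [ 0.56  -0.287  0.03 ]
s [ 0.524 -0.29   0.03 ]
jar [ 0.659 -0.128  0.07 ]
timer [0.441 0.144 0.05 ]
```

View pics/t_stand.png

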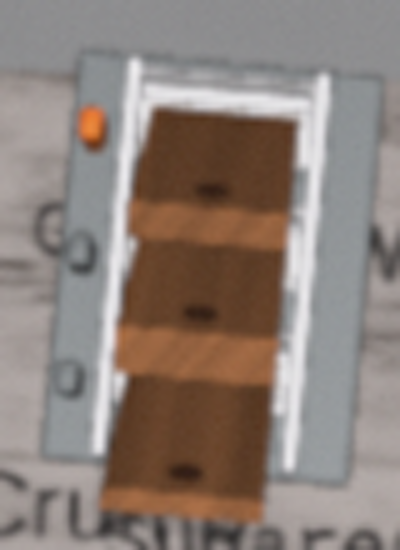

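View pics/t_rack.png

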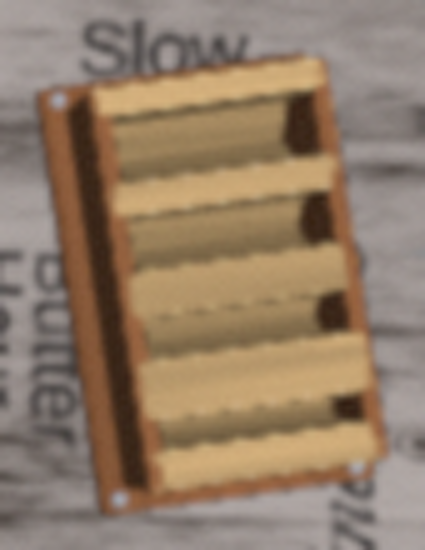

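Run:
```python
from workcell import *
from h import *
st=get_state(); print("R\n",q2R(st["eef_rot"]).round(3), st["clock"])
f=grab_frame("top"); c=cam(f)
print("stand base")
for p in [(80,48),(383,75),(348,485),(42,458)]: print(onz(c,(230+p[0]/5,125+p[1]/5),.01).round(4))
print("tags")
for p in [(92,120),(82,246),(70,372)]: print(onz(c,(230+p[0]/5,125+p[1]/5),.046).round(4))
print("rack top corners")
for p in [(92,92),(322,57),(385,450),(155,492)]: print(onz(c,(355+p[0]/5,155+p[1]/5),.07).round(4))
w=grab_frame("wrist"); cv2.imwrite("pics/w0.png",w["img"][:,:,::-1]); print(w["hand_eye"],w["fov_y"])
```

```text
R
 [[ 0.     0.925  0.38 ]
 [-0.     0.38  -0.925]
 [-1.    -0.     0.   ]] 1.25
stand base
[0.6986 0.0289 0.01  ]
[ 0.6904 -0.0993  0.01  ]
[ 0.517  -0.0887  0.01  ]
[0.5249 0.0394 0.01  ]
tags
[0.6617 0.0203 0.046 ]
[0.6099 0.0228 0.046 ]
[0.5584 0.0261 0.046 ]
rack top corners
[ 0.6151 -0.2311  0.07  ]
[ 0.6315 -0.3223  0.07  ]
[ 0.4763 -0.3485  0.07  ]
[ 0.4574 -0.2583  0.07  ]
[[ 5.04143265e-04 -2.80377465e-01  9.59889693e-01 -1.26976445e-01]
 [ 1.64129838e-03 -9.59888290e-01 -2.80377918e-01  7.06459097e-02]
 [ 9.99998526e-01  1.71681603e-03 -2.37381380e-05 -3.75920122e-04]
 [ 0.00000000e+00  0.00000000e+00  0.00000000e+00  1.00000000e+00]] 60.9750467988602
```

View pics/w0.png

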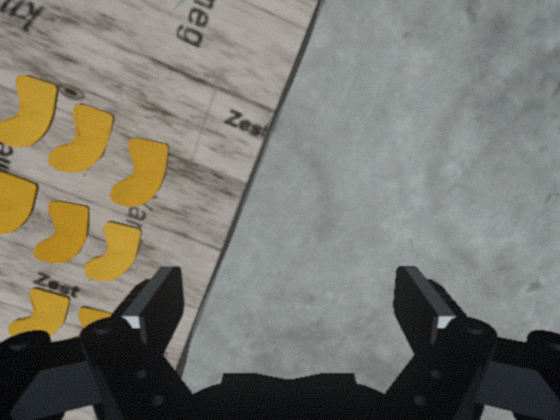

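Request:
carry_out:
  increments:
    - [[3.5,2.5,0],[0,0,8.6]]
    - [[3.5,2.5,0],[0,0,8.6]]
    - [[3.5,2.5,0],[0,0,8.6]]
    - [[3.5,2.5,0],[0,0,8.6]]
    - [[3.5,2.5,0],[0,0,8.6]]
    - [[3.5,2.5,0],[0,0,8.6]]
    - [[3.5,2.5,0],[0,0,8.6]]
    - [[3.5,2.5,0],[0,0,8.6]]
    - [[3.5,2.5,0],[0,0,8.6]]
    - [[0,0,0],[0,0,0]]
  claw: -0.3

```text
clock: 2.6
tcp_pos: [0.5511, -0.322, 0.2445]
eef_rot: [0.703, -0.075, 0.703, 0.075]
contact_force: [-0.1, -0.2, -0.6]
opening: 0.03
```

Run:
```python
from workcell import *
from h import *
st=get_state(); w=grab_frame("wrist"); cv2.imwrite("pics/w1.png",w["img"][:,:,::-1]); 
import pickle; pickle.dump((st,w),open("w1.pkl","wb")); print(st, q2R(st["eef_rot"]).round(3))
```

```text
{'clock': 2.6, 'joints': array([-5.82050579e-01,  1.95223912e-01,  1.11810319e+00,  1.15682100e-04,
        1.82724375e+00, -7.94184113e-01]), 'dq': array([-0.03190514, -0.013295  ,  0.00812465, -0.03362329,  0.0058794 ,
        0.01084907]), 'tau': array([  1.57228455, -50.29121518, -42.29762077,   0.36418682,
        -0.11032895,  -0.35837224]), 'tcp_pos': array([ 0.55113633, -0.32195868,  0.24452953]), 'eef_rot': array([ 0.70343596, -0.07506918,  0.70282761,  0.07467143]), 'contact_force': array([-0.1387738 , -0.17328243, -0.55403775]), 'wrist_torque': array([-0.02110948,  0.02165864,  0.01817057]), 'opening': 0.03001517731691273} [[ 0.001 -0.211  0.978]
 [-0.     0.978  0.211]
 [-1.    -0.001  0.001]]
```

View pics/w1.png

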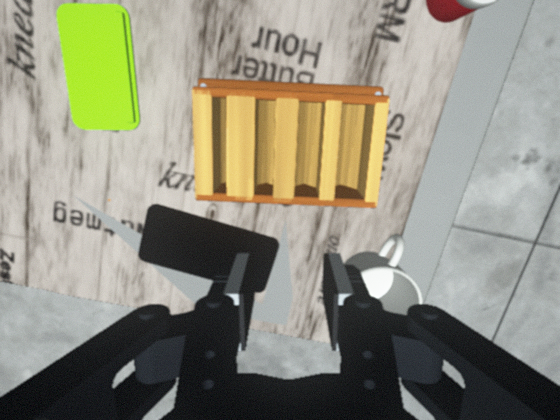

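Run:
```python
from h import *
import pickle
st,w=pickle.load(open("w1.pkl","rb"))
crop(w["img"],185,70,215,145,3.7,"pics/w1c.png")
```

```text
(no output)
```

View pics/w1c.png

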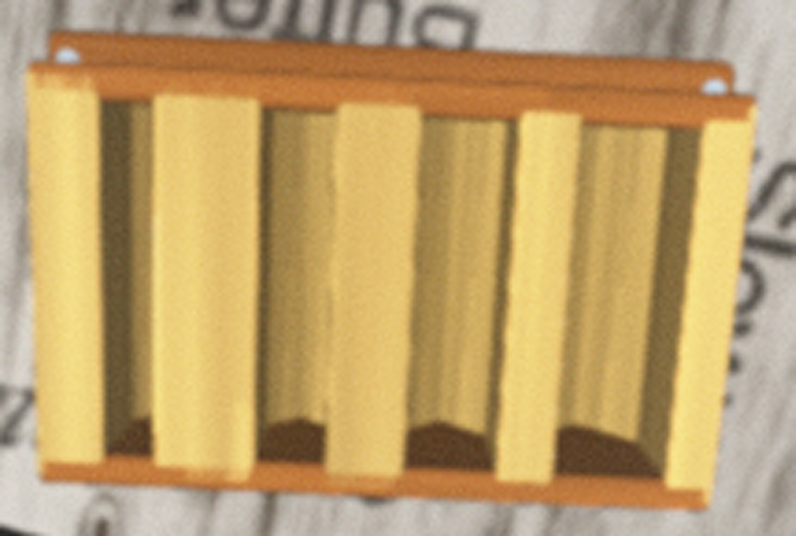

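Run:
```python
from h import *
import pickle
from scipy.optimize import least_squares
st,w=pickle.load(open("w1.pkl","rb")); c=cam(w,st)
L=[(-63,(100,95),(105,462)),(-51,(153,95),(154,465)),(-27.5,(262,105),(256,475)),(-10.5,(337,105),(326,475)),(8,(420,110),(405,478)),(30,(520,118),(497,480)),(43.5,(580,118),(556,482)),(70.5,(701,122),(668,488))]
W=lambda p:onz(c,(185+p[0]/3.7,70+p[1]/3.7),.07)[:2]
obs=[(x/1000,40e-3,W(a)) for x,a,b in L]+[(x/1000,-40e-3,W(b)) for x,a,b in L]
def res(p,full=False):
    r=[]
    for x,y,o in obs:
        d=o-p[:2]; cs,sn=np.cos(p[2]),np.sin(p[2]); r+=[cs*d[0]+sn*d[1]-x,-sn*d[0]+cs*d[1]-y]
    return np.array(r)
s=least_squares(res,[.545,-.29,.17]); print(s.x,np.degrees(s.x[2])); print((1000*s.fun.reshape(-1,2)).round(1))
for i,x in enumerate([-57,-19,19,57]): print(i+1,(s.x[:2]+x/1000*np.array([np.cos(s.x[2]),np.sin(s.x[2])])).round(4))
```

```text
[ 0.54273093 -0.28992598  0.17241468] 9.878633690193185
[[ 0.7  1.8]
 [ 0.3  2.3]
 [ 0.6  1.2]
 [-0.1  1.8]
 [-0.4  1.5]
 [-0.4  0.8]
 [-0.8  1.3]
 [-1.2  1.6]
 [ 0.4 -0.8]
 [-0.1 -1.1]
 [ 0.5 -2.5]
 [ 0.  -1.8]
 [ 0.2 -1.8]
 [-0.1 -1.4]
 [ 0.4 -1.3]
 [ 0.  -1.6]]
1 [ 0.4866 -0.2997]
2 [ 0.524  -0.2932]
3 [ 0.5614 -0.2867]
4 [ 0.5989 -0.2801]
```

Request:
carry_out:
  increments:
    - [[0.4,5.8,0],[0,0,-3.1]]
    - [[0.4,5.8,0],[0,0,-3.1]]
    - [[0.4,5.8,0],[0,0,-3.1]]
    - [[0.4,5.8,0],[0,0,-3.1]]
    - [[0.4,5.8,0],[0,0,-3.1]]
    - [[0,0,-1.2],[-0.4,-7.5,0]]
    - [[0,0,-1.2],[-0.4,-7.5,0]]
    - [[0,0,-1.2],[-0.4,-7.5,0]]
    - [[0,0,-1.2],[-0.4,-7.5,0]]
    - [[0,0,0],[0,0,0]]

```text
clock: 3.9
tcp_pos: [0.5634, -0.0362, 0.1926]
eef_rot: [0.868, 0.032, 0.494, -0.038]
contact_force: [-1.4, -0.7, 0.6]
opening: 0.0298
```

Run:
```python
from workcell import *
from h import *
st=get_state(); w=grab_frame("wrist"); t=grab_frame("top"); cv2.imwrite("pics/w2.png",w["img"][:,:,::-1]); 
import pickle; pickle.dump((st,w,t),open("w2.pkl","wb")); print(st["clock"],st["tcp_pos"],st["joints"], q2R(st["eef_rot"]).round(3))
ct=cam(t); print("board top centre from top0", onz(ct,(271.8,170),.117))
c=cam(w,st)
O=np.array([.607,-.0305,0]);ya=np.radians(-3.3);X=np.array([np.cos(ya),np.sin(ya),0]);Y=np.array([-np.sin(ya),np.cos(ya),0]);Z=np.array([0,0,1])
u=-.5*X+.866*Z; n=.866*X+.5*Z
im=w["img"].copy()[:,:,::-1].copy()
for k,th in [(.052,.015),(0,.02),(-.052,.01)]:
    P=O+k*X+.022*Z
    pts=[P+.11*u+s*.031*Y+q*th/2*n for s,q in [(-1,-1),(1,-1),(1,1),(-1,1)]]
    cv2.polylines(im,[proj(c,pts).round().astype(int)],True,(0,255,0),1)
cv2.imwrite("pics/w2o.png",im)
```

```text
3.9 [ 0.56338169 -0.03619395  0.19262667] [-0.14830253 -0.47480799  1.9003452   0.04449797  1.18205043 -0.05216121] [[ 0.509  0.097  0.855]
 [-0.034  0.995 -0.092]
 [-0.86   0.017  0.51 ]]
board top centre from top0 [ 0.61013406 -0.03034941  0.117     ]
```

View pics/w2o.png

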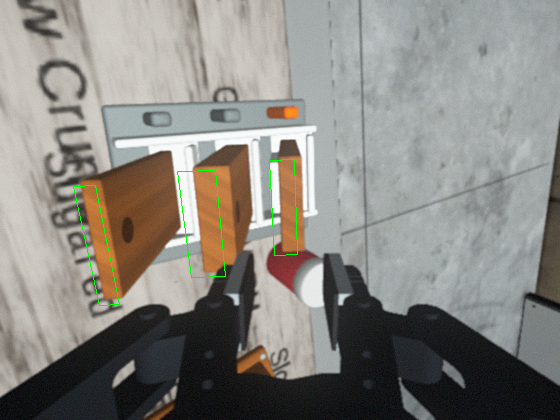

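Run:
```python
from h import *
import pickle
st,w,t=pickle.load(open("w2.pkl","rb")); 
crop(w["img"],70,90,250,220,3.2,"pics/w2c.png")
```

```text
(no output)
```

View pics/w2c.png

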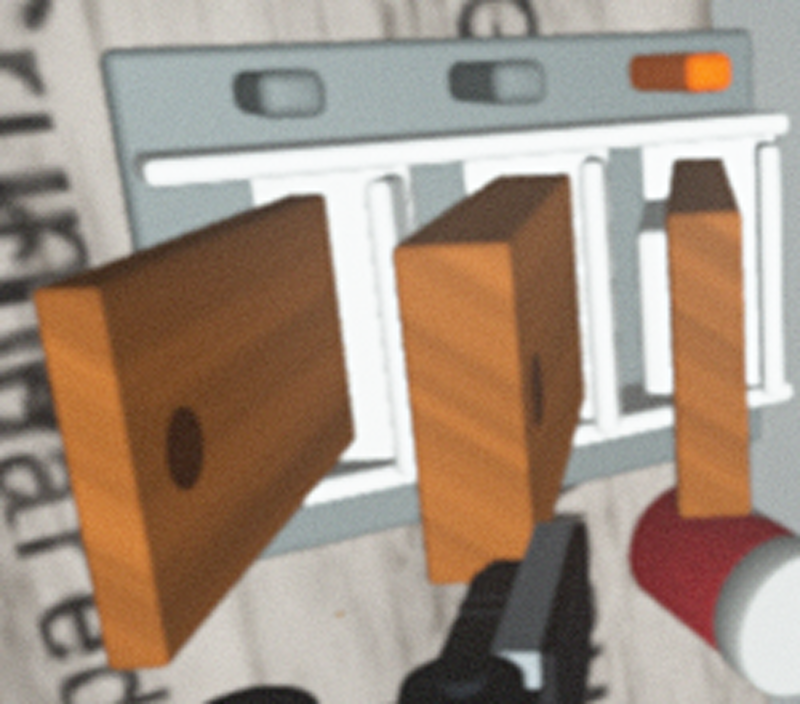

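```bash
cat > st.py <<'E'
from h import *
O=np.array([.607,-.0305,0]);ya=np.radians(-3.3);X=np.array([np.cos(ya),np.sin(ya),0]);Y=np.array([-np.sin(ya),np.cos(ya),0]);Z=np.array([0,0,1])
u=-.5*X+.866*Z; n=.866*X+.5*Z
E
python3 - <<'E'
from st import *
import pickle
st,w,t=pickle.load(open("w2.pkl","rb")); c=cam(w,st)
F=[(52,[(668,212),(738,212),(750,515),(679,517)]),(0,[(397,248),(511,243),(533,580),(430,582)]),(-52,[(36,291),(100,288),(169,664),(110,668)])]
for k,q in F:
    P=O+k/1000*X+.022*Z
    r=[]
    for p in q:
        K,Rc,tt=c; d=Rc@np.linalg.inv(K)@np.array([70+p[0]/3.2,90+p[1]/3.2,1]); T=P+.11*u; x=tt+d*((T-tt)@u)/(d@u); r.append(((x-T)@n*1000,(x-T)@Y*1000))
    r=np.array(r); print(k,r.round(1).tolist(),r.mean(0).round(1))
E
```

```text
52 [[-1.4, 32.8], [11.6, 32.2], [12.1, -28.9], [-2.2, -28.7]] [5.  1.9]
0 [[-0.6, 32.6], [18.1, 32.6], [16.7, -28.4], [-1.7, -27.9]] [8.1 2.2]
-52 [[-0.7, 33.0], [8.4, 33.0], [7.8, -27.4], [-1.6, -27.7]] [3.5 2.7]
```

Run:
```python
from st import *
import pickle
st,w=pickle.load(open("w1.pkl","rb")); H=np.array(w["hand_eye"]); f=dict(w); f["xyz"]=H[:3,3]; 
K,_,_=cam(w,st); c=(K,H[:3,:3],H[:3,3])
for y in (0.011,-0.011):
  for x in (.014,-.005,-.02,-.035,-.05):
    print(y,x,proj(c,[[x,y,z] for z in (-.015,-.03,-.045,-.06)]).round().tolist())
crop(w["img"],80,230,400,190,2,"pics/w1g.png")
```

```text
0.011 0.014 [[254.0, 251.0], [219.0, 251.0], [184.0, 251.0], [149.0, 251.0]]
0.011 -0.005 [[249.0, 271.0], [209.0, 271.0], [170.0, 271.0], [130.0, 271.0]]
0.011 -0.02 [[245.0, 291.0], [200.0, 291.0], [155.0, 291.0], [111.0, 291.0]]
0.011 -0.035 [[239.0, 317.0], [188.0, 317.0], [137.0, 316.0], [86.0, 316.0]]
0.011 -0.05 [[231.0, 350.0], [172.0, 350.0], [113.0, 350.0], [54.0, 350.0]]
-0.011 0.014 [[255.0, 297.0], [222.0, 297.0], [188.0, 297.0], [154.0, 297.0]]
-0.011 -0.005 [[251.0, 322.0], [213.0, 322.0], [175.0, 322.0], [137.0, 322.0]]
-0.011 -0.02 [[247.0, 347.0], [204.0, 347.0], [162.0, 347.0], [119.0, 347.0]]
-0.011 -0.035 [[241.0, 378.0], [193.0, 378.0], [145.0, 378.0], [97.0, 378.0]]
-0.011 -0.05 [[234.0, 419.0], [179.0, 419.0], [124.0, 419.0], [69.0, 419.0]]
```

View pics/w1g.png

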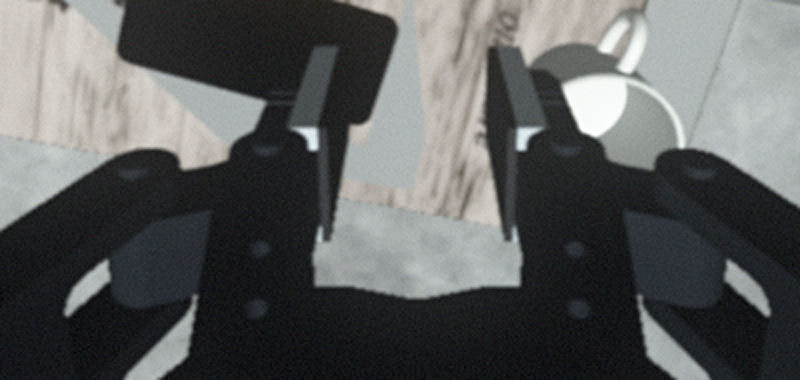

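```bash
cat >> st.py <<'E'
def delta(st,Rd,pd):
    rv=R.from_matrix(Rd@q2R(st["eef_rot"]).T).as_rotvec(degrees=True); return (100*(pd-st["tcp_pos"])).round(2), rv.round(2)
P=O+.052*X+.022*Z
Rg=np.column_stack([-u,n,-Y])
E
python3 - <<'E'
from workcell import *
from st import *
st=get_state(); print(st["clock"],tip_extent if not callable(tip_extent) else tip_extent())
print(np.linalg.det(Rg), delta(st,Rg,P+.168*u+.006*n+.002*Y))
E
```

```text
4.0 0.014
0.999956 (array([ 1.37,  0.94, -2.83]), array([ 44.69,  -1.94, -75.32]))
```

Request:
carry_out:
  increments:
    - [[0.15,0.1,-0.3],[5,-0.2,-8.4]]
    - [[0.15,0.1,-0.3],[5,-0.2,-8.4]]
    - [[0.15,0.1,-0.3],[5,-0.2,-8.4]]
    - [[0.15,0.1,-0.3],[5,-0.2,-8.4]]
    - [[0.15,0.1,-0.3],[5,-0.2,-8.4]]
    - [[0.15,0.1,-0.3],[5,-0.2,-8.4]]
    - [[0.15,0.1,-0.3],[5,-0.2,-8.4]]
    - [[0.15,0.1,-0.3],[5,-0.2,-8.4]]
    - [[0.15,0.1,-0.3],[5,-0.2,-8.4]]
    - [[0,0,0],[0,0,0]]
  claw: 0.8

```text
clock: 5.25
tcp_pos: [0.5985, -0.0338, 0.2053]
eef_rot: [0.586, 0.64, 0.317, -0.383]
contact_force: [0.1, -0.2, 0.4]
opening: 0.077
```

Run:
```python
from workcell import *
from st import *
st=get_state(); w=grab_frame("wrist"); print(st["clock"],st["tcp_pos"],st["opening"],st["joints"].round(2),tip_extent() if callable(tip_extent) else tip_extent)
print(delta(st,Rg,P+.168*u+.006*n+.002*Y))
c=cam(w,st); im=w["img"][:,:,::-1].copy()
for k,th in [(.052,.015),(0,.02)]:
    Q=O+k*X+.022*Z
    cv2.polylines(im,[proj(c,[Q+.11*u+s*.031*Y+q*th*n for s,q in [(-1,0),(1,0),(1,1),(-1,1)]]).round().astype(int)],True,(0,255,0),1)
cv2.imwrite("pics/w3.png",im)
```

```text
5.25 [ 0.59851896 -0.03383632  0.20528131] 0.07699767878643714 [-0.12 -0.37  1.8   0.02  1.18  1.57] 0.014
(array([-1.82,  0.69, -3.48]), array([-1.12,  0.59,  3.46]))
```

View pics/w3.png

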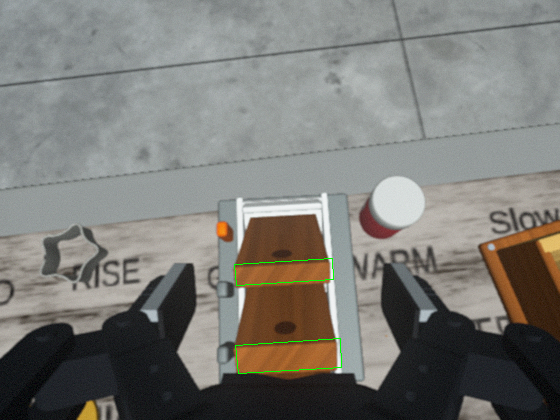

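Request:
carry_out:
  increments:
    - [[-0.9,0.35,-1.7],[-0.6,0.3,1.7]]
    - [[-0.9,0.35,-1.7],[-0.6,0.3,1.7]]
    - [[0,0,0],[0,0,0]]

```text
clock: 5.68
tcp_pos: [0.5827, -0.0277, 0.1758]
eef_rot: [0.607, 0.619, 0.336, -0.368]
contact_force: [-0.3, -0.1, -0.3]
opening: 0.0772
```

Run:
```python
from workcell import *
from st import *
st=get_state(); print(st["clock"],st["tcp_pos"],st["opening"],st["dq"].round(3))
print(delta(st,Rg,P+.168*u+.0068*n+.0018*Y),delta(st,Rg,P+.087*u+.0068*n+.0018*Y))
```

```text
5.675 [ 0.58268483 -0.02768891  0.17583513] 0.0771812894135068 [-0.003  0.005 -0.054 -0.003 -0.004 -0.013]
(array([-0.16,  0.05, -0.49]), array([ 0.5 ,  0.22, -0.56])) (array([ 3.88, -0.18, -7.51]), array([ 0.5 ,  0.22, -0.56]))
```

Request:
carry_out:
  increments:
    - [[1.0,-0.1,-1.9],[0.2,0,-0.3]]
    - [[1.0,-0.05,-1.9],[0.2,0.1,-0.3]]
    - [[1.0,-0.05,-1.9],[0,0,0]]
    - [[0.9,0,-1.7],[0,0,0]]
    - [[0,0,0],[0,0,0]]

```text
clock: 6.3
tcp_pos: [0.6284, -0.0314, 0.1105]
eef_rot: [0.607, 0.622, 0.331, -0.367]
contact_force: [-0.3, -0.9, 0.2]
opening: 0.0767
```

Run:
```python
from workcell import *
from st import *
st=get_state(); print(st["clock"],st["tcp_pos"],st["contact_force"])
w=grab_frame("wrist"); s=grab_frame("side")
im=w["img"]; cv2.imwrite("pics/w4.png",np.hstack([w["img"],s["img"]])[:,:,::-1][::1]); crop(s["img"],180,150,200,140,4,"pics/s4.png");cv2.imwrite("pics/w4.png",w["img"][:,:,::-1])
print(delta(st,Rg,P+.087*u+.0068*n+.0018*Y))
```

```text
6.3 [ 0.62842135 -0.03142737  0.11045178] [-0.30900074 -0.8829473   0.20698998]
(array([-0.7 ,  0.19, -0.97]), array([ 0.43,  0.79, -0.19]))
```

View pics/w4.png

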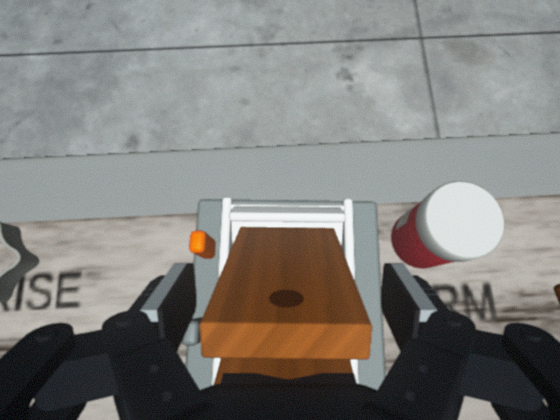

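View pics/s4.png

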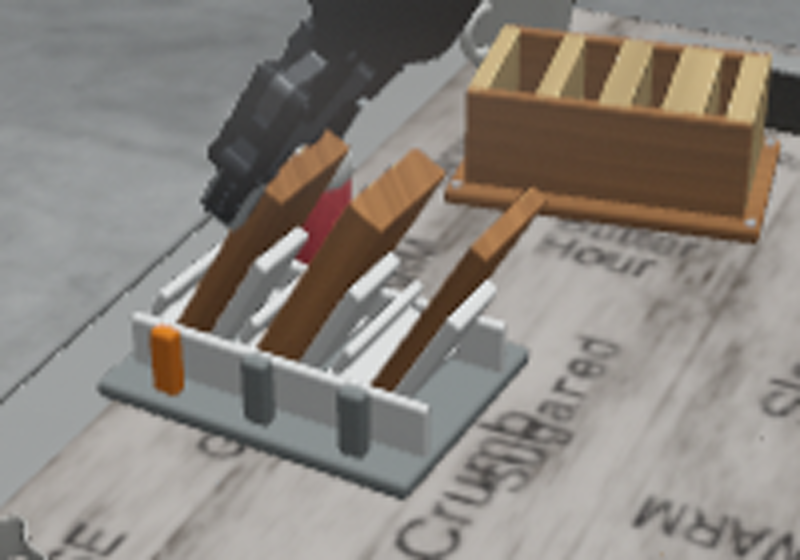

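Request:
carry_out:
  increments:
    - [[-0.5,0.1,-0.3],[0.2,0.4,-0.1]]
    - [[-0.2,0.05,-0.5],[0.2,0.4,0]]
    - [[0,0,0],[0,0,0]]

```text
clock: 6.78
tcp_pos: [0.6222, -0.03, 0.1078]
eef_rot: [0.604, 0.623, 0.334, -0.369]
contact_force: [-0.3, -1.5, 0.4]
opening: 0.0768
```

Run:
```python
from workcell import *
from st import *
st=get_state(); print(st["clock"],st["tcp_pos"],st["contact_force"])
w=grab_frame("wrist"); s=grab_frame("side")
crop(s["img"],180,150,200,140,4,"pics/s5.png");cv2.imwrite("pics/w5.png",w["img"][:,:,::-1])
print(delta(st,Rg,P+.087*u+.0068*n+.0018*Y))
```

```text
6.775 [ 0.62216785 -0.03004492  0.10780721] [-0.25268427 -1.49377356  0.44345767]
(array([-0.07,  0.05, -0.71]), array([ 0.06,  0.38, -0.08]))
```

View pics/w5.png

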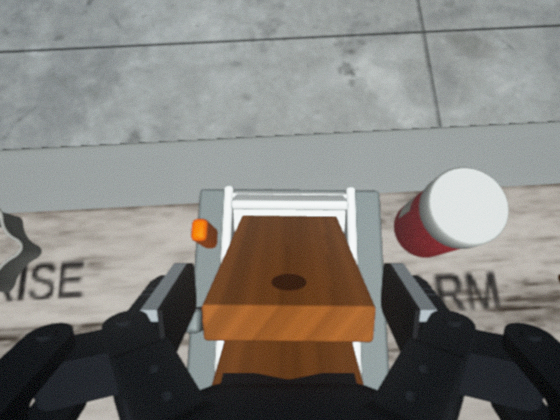

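View pics/s5.png

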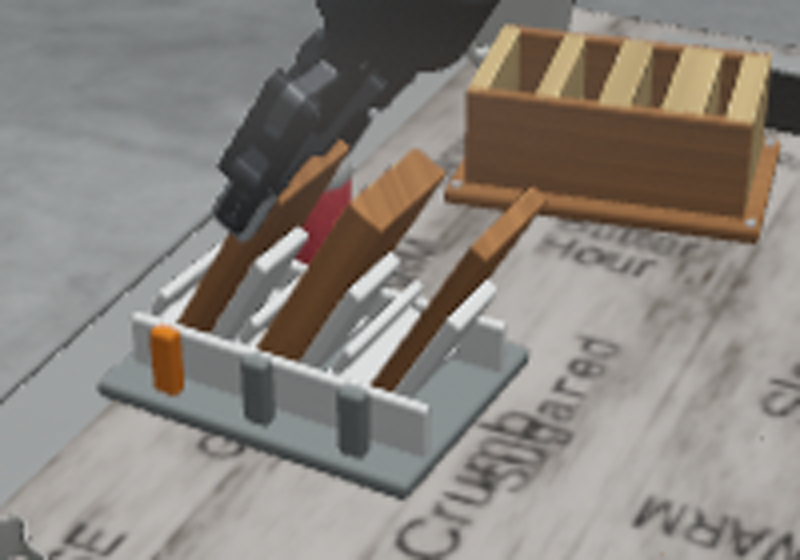

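Request:
carry_out:
  increments:
    - [[-0.1,0.05,-0.6],[0,0.3,0]]
    - [[0,0,-0.3],[0,0,0]]
    - [[0,0,0],[0,0,0]]

```text
clock: 7.25
tcp_pos: [0.6213, -0.0295, 0.0984]
eef_rot: [0.603, 0.622, 0.336, -0.37]
contact_force: [-0.2, -0.2, -0.7]
opening: 0.0768
```

Run:
```python
from workcell import *
from st import *
st=get_state(); print(st["clock"],st["tcp_pos"],st["contact_force"])
print(delta(st,Rg,P+.087*u+.0068*n+.0018*Y))
s=grab_frame("side")
crop(s["img"],180,150,200,140,4,"pics/s6.png")
```

```text
7.25 [ 0.62131971 -0.02951586  0.09843958] [-0.15171869 -0.19957333 -0.67860703]
(array([ 0.01, -0.  ,  0.23]), array([ 0.07,  0.09, -0.09]))
```

View pics/s6.png

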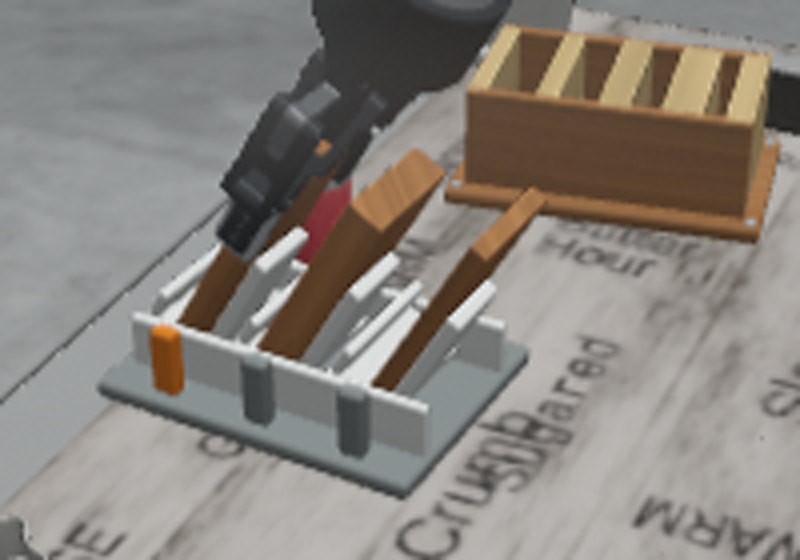

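Request:
carry_out:
  increments:
    - [[0,0,0.2],[0,0,0]]
    - [[0,0,0],[0,0,0]]
    - [[0,0,0],[0,0,0]]
    - [[0,0,0],[0,0,0]]
  claw: 0.2
  squeeze: 70

```text
clock: 7.8
tcp_pos: [0.6213, -0.0296, 0.1007]
eef_rot: [0.603, 0.622, 0.336, -0.37]
contact_force: [0.4, 0.6, 0.1]
opening: 0.0614
```

Run:
```python
from workcell import *
from st import *
st=get_state(); print(st["clock"],st["tcp_pos"],st["contact_force"],st["opening"],delta(st,Rg,P+.087*u+.0068*n+.0018*Y))
```

```text
7.8 [ 0.6212689  -0.02955689  0.10073127] [0.39798247 0.58658656 0.06246894] 0.061379227283039704 (array([0.02, 0.  , 0.  ]), array([ 0.07,  0.08, -0.08]))
```

Request:
carry_out:
  increments:
    - [[-0.5,0,0.9],[0,0,0]]
    - [[-0.5,0,0.9],[0,0,0]]
    - [[0,0,0],[0,0,0]]

```text
clock: 8.18
tcp_pos: [0.6108, -0.0296, 0.1207]
eef_rot: [0.603, 0.622, 0.335, -0.37]
contact_force: [-0.2, -0.8, 0.4]
opening: 0.0614
```

Run:
```python
from workcell import *
from st import *
st=get_state(); d=(st["tcp_pos"]-(P+.087*u+.0068*n+.0018*Y))*1000; print(st["clock"],st["tcp_pos"],st["contact_force"],st["opening"],"u,n,Y",d@u,d@n,d@Y)
```

```text
8.175 [ 0.61075102 -0.02959501  0.12070333] [-0.17729569 -0.80413004  0.38567532] 0.061362535708467884 u,n,Y 22.634556624881267 0.7178482116310878 -0.6805905599455047
```

Request:
carry_out:
  increments:
    - [[-0.9,0.1,1.7],[0,0,0]]
    - [[-0.9,0.1,1.7],[0,0,0]]
    - [[-0.9,0.1,1.7],[0,0,0]]
    - [[-0.9,0.1,1.8],[0,0,0]]
    - [[-0.9,0.1,2.0],[0,0,0]]
    - [[0,0,2.0],[0,0,0]]
    - [[0,0,0],[0,0,0]]

```text
clock: 9.05
tcp_pos: [0.5634, -0.0244, 0.2333]
eef_rot: [0.603, 0.622, 0.335, -0.37]
contact_force: [0.8, 0.5, -0.5]
opening: 0.0615
```

```bash
cat >> st.py <<'E'
yr=.1724; XR=np.array([np.cos(yr),np.sin(yr),0]); YR=np.array([-np.sin(yr),np.cos(yr),0]); OR=np.array([.5427,-.2899,0])
Rr=np.column_stack([-Z,XR,-YR])   # tool over rack
E
python3 - <<'E'
from workcell import *
from st import *
print(np.linalg.det(Rr))
st=get_state(); print(st["clock"],st["tcp_pos"],st["contact_force"],st["opening"]); print(delta(st,Rr,OR-.057*XR+np.array([0,0,.27])))
s=grab_frame("side"); crop(s["img"],150,80,250,190,3.2,"pics/s7.png")
w=grab_frame("wrist"); cv2.imwrite("pics/w7.png",w["img"][:,:,::-1])
E
```

```text
1.0
9.05 [ 0.56342565 -0.02444574  0.23333592] [ 0.80315422  0.52355501 -0.48197908] 0.061453480429167866
(array([ -7.69, -27.52,   3.67]), array([-1.68, 30.16, 12.78]))
```

View pics/s7.png

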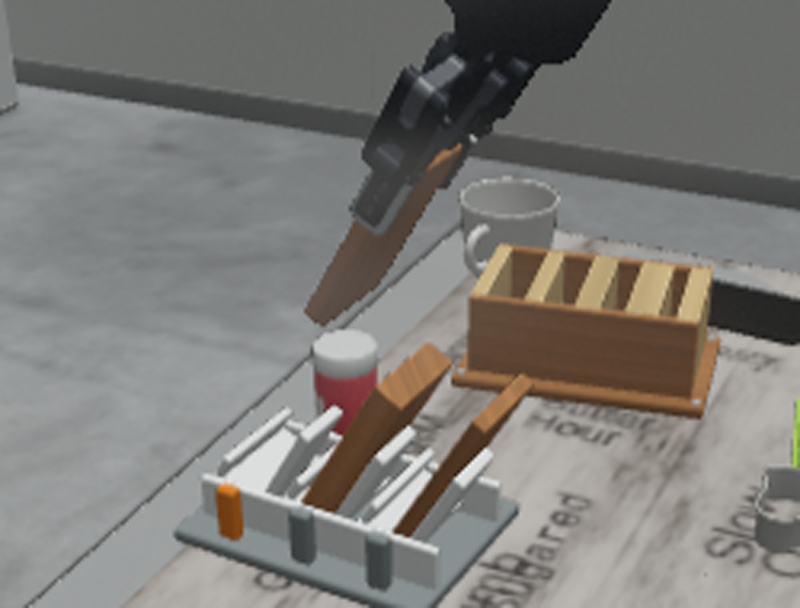

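View pics/w7.png

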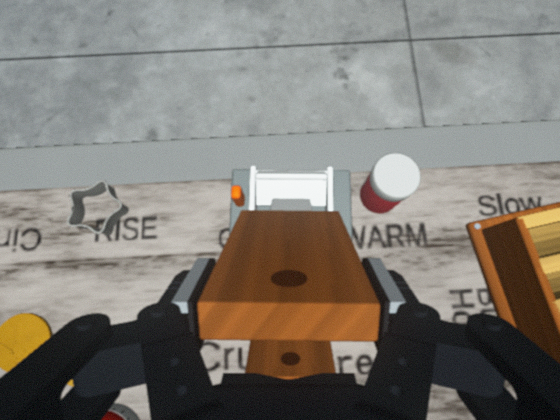

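Request:
carry_out:
  increments:
    - [[-0.8,-5.4,0],[-0.3,6.0,2.6]]
    - [[-0.8,-5.4,0],[-0.3,6.0,2.6]]
    - [[-0.8,-5.4,0],[-0.3,6.0,2.6]]
    - [[-0.8,-5.4,0],[-0.3,6.0,2.6]]
    - [[-0.8,-5.4,0],[-0.3,6.0,2.6]]
    - [[0,0,0],[0,0,0]]

```text
clock: 9.9
tcp_pos: [0.5192, -0.3, 0.2168]
eef_rot: [0.531, 0.448, 0.557, -0.455]
contact_force: [0.2, 0.4, -1.1]
opening: 0.0607
```

Run:
```python
from workcell import *
from st import *
st=get_state(); print(st["clock"],st["tcp_pos"],st["contact_force"],st["opening"]); print(delta(st,Rr,OR-.0197*XR+np.array([0,0,.175])))
```

```text
9.9 [ 0.51920737 -0.30000226  0.21675422] [ 0.20870297  0.36895337 -1.10654511] 0.060720965305221586
(array([ 0.41,  0.67, -4.18]), array([-1.  , -1.95, -0.74]))
```

Request:
carry_out:
  increments:
    - [[0.2,0.4,-2.0],[-0.5,-1.0,-0.4]]
    - [[0.2,0.3,-1.8],[-0.5,-1.0,-0.4]]
    - [[0,0,0],[0,0,0]]

```text
clock: 10.28
tcp_pos: [0.5233, -0.2912, 0.1738]
eef_rot: [0.54, 0.457, 0.542, -0.455]
contact_force: [-0.4, -0.1, -0.8]
opening: 0.0608
```

Run:
```python
from workcell import *
from st import *
st=get_state(); print(st["clock"],st["tcp_pos"],st["contact_force"],st["opening"]); print(delta(st,Rr,OR-.0197*XR+np.array([0,0,.165])))
w=grab_frame("wrist"); cv2.imwrite("pics/w8.png",w["img"][:,:,::-1])
s=grab_frame("side"); crop(s["img"],270,80,140,140,4,"pics/s8.png")
```

```text
10.275 [ 0.52334437 -0.29121123  0.1737595 ] [-0.44540222 -0.08641766 -0.8403183 ] 0.060765774210602724
(array([-0.01, -0.21, -0.88]), array([-0.22, -0.03,  0.14]))
```

View pics/w8.png

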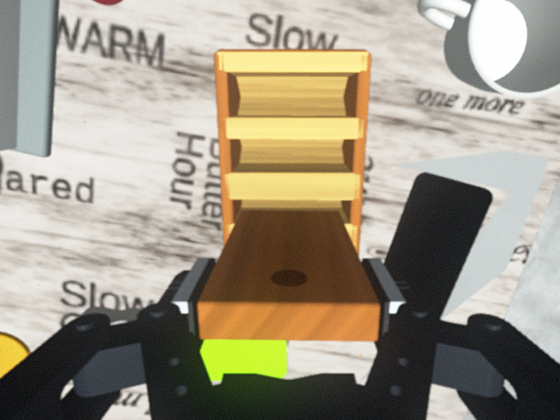

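View pics/s8.png

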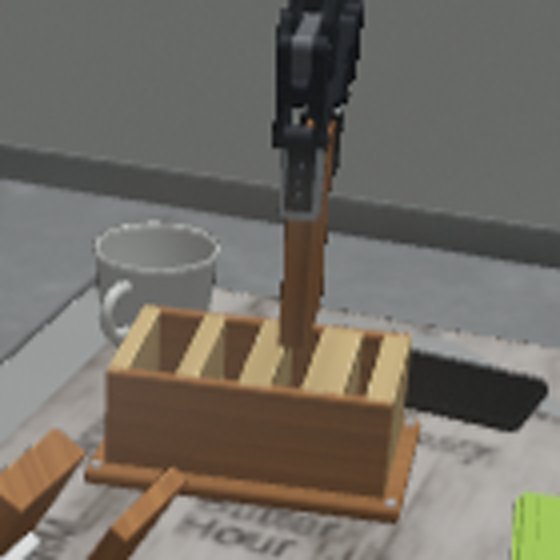

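Run:
```python
from workcell import *
from st import *
st=get_state(); w=grab_frame("wrist"); c=cam(w,st)
im=w["img"][:,:,::-1].copy(); im=cv2.resize(im[40:260,190:400],None,fx=3.5,fy=3.5,interpolation=cv2.INTER_CUBIC)
def dr(a,b,col):
    q=((proj(c,[a,b])-[190,40]+.5)*3.5*8-4).round().astype(int); cv2.line(im,q[0],q[1],col,1,cv2.LINE_AA,3)
for x in (-27.5,-10.5,8,30,43.5,70.5): 
    B=OR+[0,0,.07]; dr(B+x/1e3*XR-.04*YR,B+x/1e3*XR+.04*YR,(0,0,255))
Rt=q2R(st["eef_rot"])
for th in (.0065,.008): 
    a=[st["tcp_pos"]+Rt@np.array([.087,th,z]) for z in (-.031,.031)]; dr(*a,(0,255,0))
cv2.imwrite("pics/w9.png",im); print(st["clock"])
```

```text
10.375
```

View pics/w9.png

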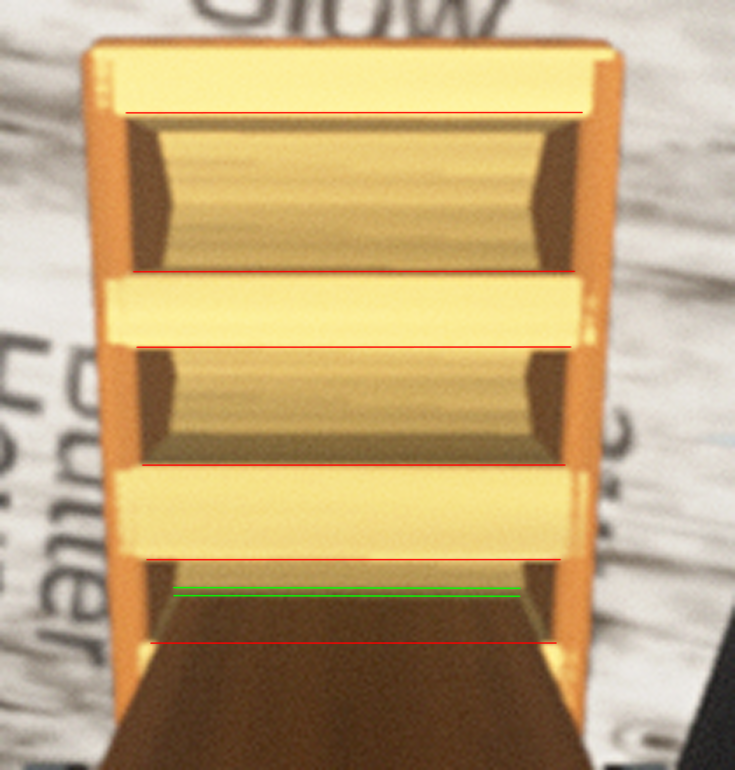

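Request:
carry_out:
  increments:
    - [[0,-0.2,-0.5],[-0.2,0,0.1]]
    - [[0,0,-0.4],[0,0,0]]
    - [[0,0,-0.4],[0,0,0]]
    - [[0,0,-0.3],[0,0,0]]
    - [[0,0,0],[0,0,0]]

```text
clock: 11.05
tcp_pos: [0.5249, -0.2948, 0.1622]
eef_rot: [0.544, 0.455, 0.538, -0.455]
contact_force: [-0.6, 0.1, -1.4]
opening: 0.0611
```

```bash
cat > s.py <<'E'
from workcell import *
from st import *
st=get_state(); print(st["clock"],st["tcp_pos"].round(4),"F",st["contact_force"].round(1),"M",st["wrist_torque"].round(2),st["opening"].round(4)); print(delta(st,Rr,OR-.0197*XR+np.array([0,0,.1156])))
d=st["tcp_pos"]-(OR-.019*XR); print("rack x,y mm",(d@XR*1e3).round(2),(d@YR*1e3).round(2))
E
python3 s.py
```

```text
Traceback (most recent call last):
  File "s.py", line 3, in <module>
    st=get_state(); print(st["clock"],st["tcp_pos"].round(4),"F",st["contact_force"].round(1),"M",st["wrist_torque"].round(2),st["opening"].round(4)); print(delta(st,Rr,OR-.0197*XR+np.array([0,0,.1156])))
                                                                                                                              ^^^^^^^^^^^^^^^^^^^
AttributeError: 'float' object has no attribute 'round'
```

```bash
sed -i 's/st\["opening"\].round(4)/round(st["opening"],4)/' s.py
python3 s.py
```

```text
11.05 [ 0.5249 -0.2948  0.1622] F [-0.6  0.1 -1.4] M [ 0.01 -0.06  0.02] 0.0611
(array([-0.16,  0.15, -4.66]), array([0.25, 0.34, 0.03]))
rack x,y mm 0.61 -1.79
```

Request:
carry_out:
  increments:
    - [[-0.15,0.1,0],[0.2,0.3,0]]
    - [[0,0,0],[0,0,0]]

```text
clock: 11.3
tcp_pos: [0.5233, -0.2938, 0.1623]
eef_rot: [0.541, 0.455, 0.541, -0.455]
contact_force: [-0.6, -0.1, -0.1]
opening: 0.061
```

```bash
python3 s.py
```

```text
11.3 [ 0.5233 -0.2938  0.1623] F [-0.6 -0.1 -0.1] M [ 0.01 -0.    0.01] 0.061
(array([-0.01,  0.05, -4.67]), array([0.05, 0.02, 0.03]))
rack x,y mm -0.74 -0.52
```

Aligned; probing down.

Request:
carry_out:
  increments:
    - [[0,0,-0.4],[0,0,0]]
    - [[0,0,-0.4],[0,0,0]]
    - [[0,0,-0.3],[0,0,0]]
    - [[0,0,0],[0,0,0]]

```text
clock: 11.8
tcp_pos: [0.5234, -0.2938, 0.1504]
eef_rot: [0.541, 0.455, 0.541, -0.455]
contact_force: [0.0, 0.4, -1.4]
opening: 0.0609
```

```bash
python3 s.py
```

```text
11.8 [ 0.5234 -0.2938  0.1504] F [ 0.   0.4 -1.4] M [ 0.02 -0.1   0.04] 0.0609
(array([-0.01,  0.05, -3.48]), array([0.04, 0.03, 0.03]))
rack x,y mm -0.64 -0.49
```

Request:
carry_out:
  increments:
    - [[0,0,-0.5],[0,0,0]]
    - [[0,0,-0.5],[0,0,0]]
    - [[0,0,-0.5],[0,0,0]]
    - [[0,0,-0.5],[0,0,0]]
    - [[0,0,-0.4],[0,0,0]]
    - [[0,0,0],[0,0,0]]

```text
clock: 12.55
tcp_pos: [0.5235, -0.2936, 0.1244]
eef_rot: [0.541, 0.455, 0.541, -0.455]
contact_force: [0.5, 0.4, -0.7]
opening: 0.0609
```

```bash
python3 s.py
python3 - <<'E'
from workcell import *
from h import *
s=grab_frame("side"); crop(s["img"],270,80,140,140,4,"pics/s10.png")
E
```

```text
12.55 [ 0.5235 -0.2936  0.1244] F [ 0.5  0.4 -0.7] M [ 0.05 -0.1   0.  ] 0.0609
(array([-0.02,  0.04, -0.88]), array([0.02, 0.03, 0.02]))
rack x,y mm -0.6 -0.38
```

View pics/s10.png

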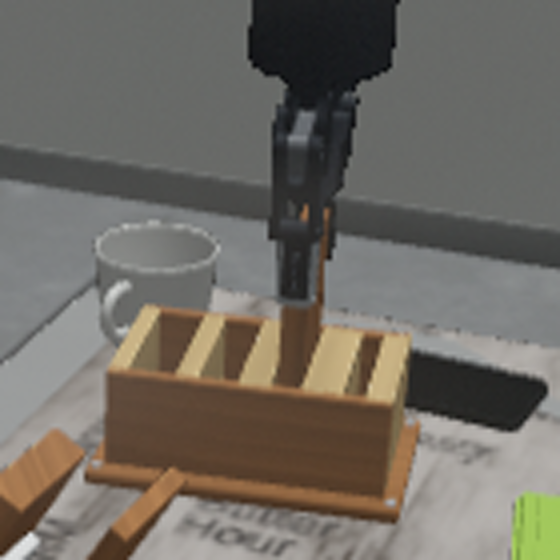

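Request:
carry_out:
  increments:
    - [[0,0,-0.4],[0,0,0]]
    - [[0,0,-0.3],[0,0,0]]
    - [[0,0,-0.2],[0,0,0]]
    - [[0,0,0],[0,0,0]]

```text
clock: 13.1
tcp_pos: [0.5236, -0.2938, 0.1156]
eef_rot: [0.542, 0.455, 0.54, -0.455]
contact_force: [0.0, -0.3, -1.1]
opening: 0.0611
```

```bash
python3 s.py
```

```text
13.1 [ 0.5236 -0.2938  0.1156] F [ 0.  -0.3 -1.1] M [ 0.03 -0.11  0.03] 0.0611
(array([-0.03,  0.06, -0.  ]), array([0.06, 0.08, 0.03]))
rack x,y mm -0.48 -0.6
```

Request:
carry_out:
  increments:
    - [[0,0,-0.2],[0,0,0]]
    - [[0,0,0],[0,0,0]]

```text
clock: 13.35
tcp_pos: [0.5242, -0.2939, 0.1146]
eef_rot: [0.542, 0.455, 0.54, -0.455]
contact_force: [-0.6, 0.3, 0.3]
opening: 0.0611
```

Request:
carry_out:
  increments:
    - [[0,0,-0.2],[0,0,0]]
    - [[0,0,0],[0,0,0]]

```text
clock: 13.6
tcp_pos: [0.5243, -0.2939, 0.1146]
eef_rot: [0.543, 0.455, 0.539, -0.455]
contact_force: [-0.3, 0.6, -0.2]
opening: 0.0609
```

```bash
python3 s.py
```

```text
13.6 [ 0.5243 -0.2939  0.1146] F [-0.3  0.6 -0.2] M [0.09 0.09 0.05] 0.0609
(array([-0.1 ,  0.06,  0.1 ]), array([0.13, 0.24, 0.01]))
rack x,y mm 0.17 -0.74
```

Request:
carry_out:
  increments:
    - [[0,0,0],[0,0,0]]
    - [[0,0,0],[0,0,0]]
    - [[0,0,0],[0,0,0]]
  claw: 0.75

```text
clock: 13.98
tcp_pos: [0.5239, -0.294, 0.1135]
eef_rot: [0.542, 0.455, 0.54, -0.455]
contact_force: [0.1, -1.1, -0.1]
opening: 0.0748
```

Request:
carry_out:
  increments:
    - [[0,0,1.0],[0,0,0]]
    - [[0,0,2.0],[0,0,0]]
    - [[0,0,3.0],[0,0,0]]
    - [[0,0,4.0],[0,0,0]]
    - [[0,0,4.0],[0,0,0]]
    - [[0,0,0],[0,0,0]]

```text
clock: 14.72
tcp_pos: [0.5234, -0.2938, 0.2656]
eef_rot: [0.544, 0.456, 0.538, -0.455]
contact_force: [-0.4, 0.1, 0.3]
opening: 0.0746
```

```bash
python3 s.py
python3 - <<'E'
from workcell import *
from st import *
import pickle
st=get_state(); w=grab_frame("wrist"); s=grab_frame("side"); t=grab_frame("top"); crop(s["img"],180,110,220,160,3.6,"pics/s11.png"); cv2.imwrite("pics/w11.png",w["img"][:,:,::-1]); crop(t["img"],230,125,210,150,3.7,"pics/t11.png")
pickle.dump((st,w,s,t),open("w11.pkl","wb"))
E
```

```text
14.725 [ 0.5234 -0.2938  0.2656] F [-0.4  0.1  0.3] M [ 0.01  0.01 -0.01] 0.0746
(array([-1.0e-02,  5.0e-02, -1.5e+01]), array([0.31, 0.45, 0.03]))
rack x,y mm -0.7 -0.49
```

View pics/s11.png

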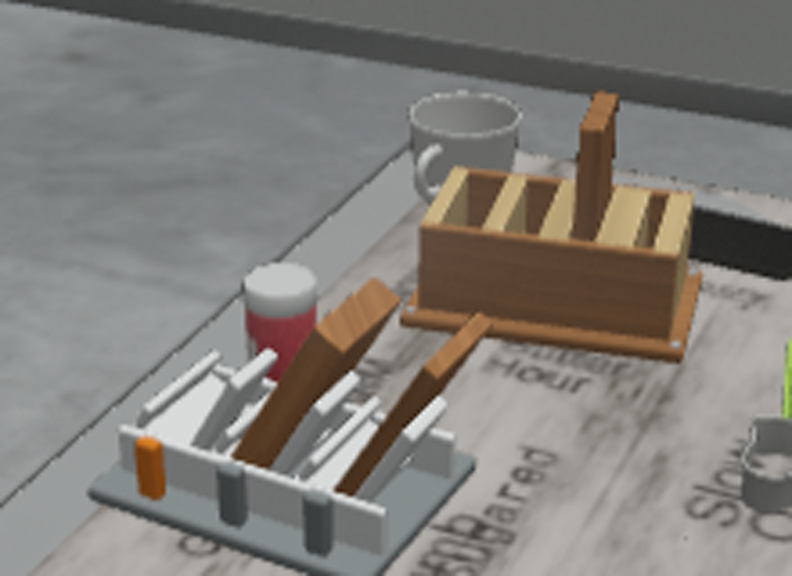

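View pics/w11.png

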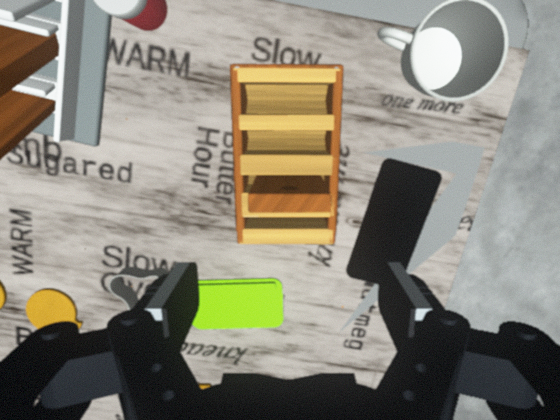

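View pics/t11.png

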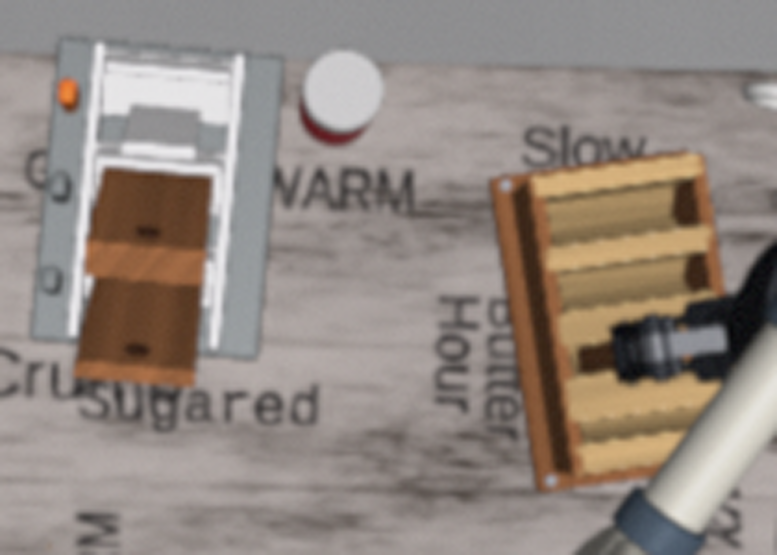

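Run:
```python
from st import *
import pickle
st,w,s,t=pickle.load(open("w11.pkl","rb"))
S2=OR-.019*XR
for nm,c,im0,(x0,y0,ww,hh,k) in [("w",cam(w,st),w["img"],(225,160,125,95,6)),("s",cam(s),s["img"],(310,120,80,85,7))]:
    im=cv2.resize(im0[y0:y0+hh,x0:x0+ww,::-1],None,fx=k,fy=k,interpolation=cv2.INTER_CUBIC)
    def poly(pts,col):
        q=((proj(c,pts)-[x0,y0]+.5)*k*8-4).round().astype(int); cv2.polylines(im,[q],True,col,1,cv2.LINE_AA,3)
    for zt,col in [(.1386,(0,255,0)),(.1351,(255,0,0))]:
        poly([S2+a*.0075*XR+b*.031*YR+[0,0,zt] for a,b in [(1,1),(1,-1),(-1,-1),(-1,1)]],col)
    poly([S2+a*.0085*XR+b*.04*YR+[0,0,.07] for a,b in [(1,1),(1,-1),(-1,-1),(-1,1)]],(0,0,255))
    cv2.imwrite(f"pics/{nm}12.png",im)
```

```text
(no output)
```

View pics/w12.png

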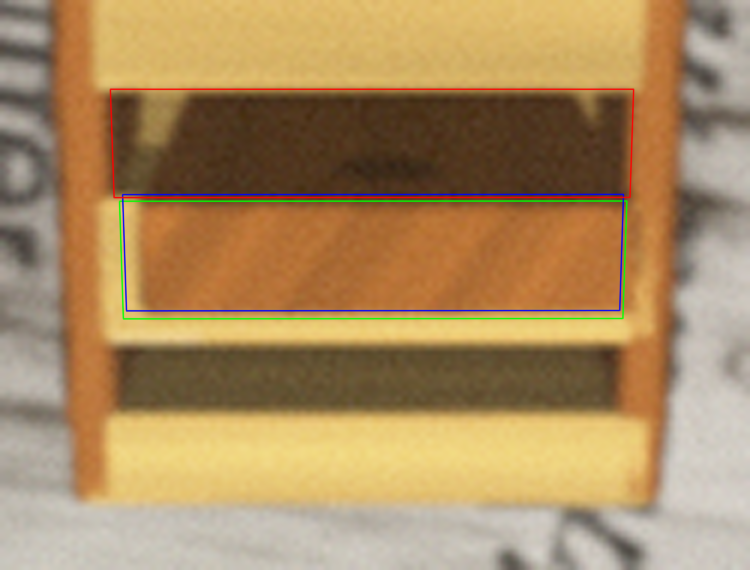

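View pics/s12.png

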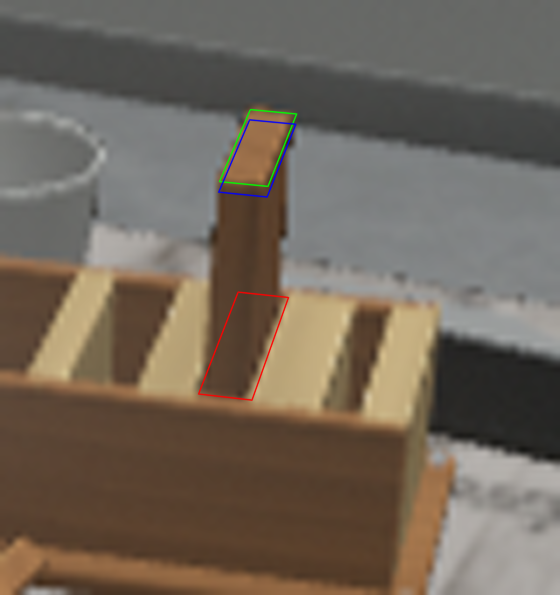

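```bash
python3 -c "
from workcell import *
print(close_job())"
```

```text
the job is handed in; nothing more can be done
None
```

The board from the orange-tagged pocket now stands upright and released in slot 2 (17 mm), and I handed the job in at about 15 s. I drew it out along its length with a grip across its width.

**Slot choice:** I did not feel for it slot by slot as you asked. The wrist camera put the three boards at roughly 14, 19 and 9 mm thick, with the orange-pocket board the middle one. I took it as the 15 mm board, too thick for slot 1 (12 mm), so I went straight to slot 2 and never probed slot 1.

**Fit in slot 2:** The board went in with no measurable resistance. It stopped about 2.4 mm below the seat line by the arm's reading, against 1.4 mm expected for a 15 mm board and 4.9 mm for a 10 mm one. The force reading stayed near zero at the stop, so the seating rests on the stop position and the pictures rather than on force.

**Last checks:**
- **Side picture:** the height matches a 15 mm board fully seated, the board is upright, and it is centred across the slot.
- **Wrist picture:** thickness and width both measured 4–8% below nominal, which I put down to blurred edges. The board sits 1–2 mm off the slot's middle along its length.
- **Surroundings:** the other two boards and the jar looked unmoved. I did not check the timer in the final pictures, but the arm never went near it. The gripper was well clear of everything.

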